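Start a board test at the clamshell fixture

ROBOT

A 6-joint arm with a two-finger parallel gripper is mounted at the origin on a cart in front of the work surface, level with it; the furniture and walls round the work are solid. World frame = base frame: x ahead of the robot, y to its left, z up, the work surface at z = 0. Lengths are in m, angles in rad, forces in N, time in s.
With the tool pointing down it reaches from about 0.3 to 0.875 m from the base axis. Payload 6.4 kg.
Tool frame: the origin (TCP) lies on the centre line of the jaws, within the pads' length; the fingertips stand 17 mm ahead of it and the grasp point (between the pads) lies 2 mm behind it; z points along the fingers, y is the line along which they close (so a half turn about z gives the same grasp; the last joint's range is limited). The gripper opens to 88 mm and grips with 3 to 60 N. Pads are 18 mm wide; open, the fingers measure 123 mm over their backs; the gripper's body (75 mm by 187 mm) begins 45 mm behind the grasp point.
Start: joints at [0.943, 0.181, 1.607, -0, 1.354, -0.206], TCP at [0.235, 0.525, 0.256] pointing down, gripper open.
Joint ranges: [-2.99, 2.99], [-0.89, 2.07], [0.3, 2.58], [-1.14, 4.28], [0, 2.63], [-3.12, 3.12]. Speed limits (rad/s): [2.57, 2.57, 3.01, 3.14, 3.14, 3.14].

INTERFACE

Orientations are given as a rotation vector (axis times angle).
In Python, from rig import sense, read_camera, camera_params, job_done gives the robot as it stands. The module is installed in compiled form; this text tells all that it offers.
- The arm moves only by the tool move_arm, never from a script. Its argument "targets" is text: rows parted by semicolons, each of 7 numbers parted by spaces: the turn, a rotation vector about the tool's x, y, z in degrees, then the shift along the tool's x, y, z in mm, then the opening in per cent of the stroke, from 0 (shut) to 100 (fully open). A call has 1 to 12 rows; each row shifts and turns the commanded pose from where the row before left it, along the tool's axes as they then stand; what a row does not reach is not made up. A row lasts 1/10 s, in which the tool goes at most 50 mm and 8.59 degrees, less where a joint would pass 70% of its speed; a pose out of reach is approached as far as the arm can. A call is refused whole if a number of a shift passes 50 or a number of a turn 8.59, either way. A call with a gripper value outside its range is refused whole. The fingers move at their own pace and stop on an object; "newtons" is the grip in N (left out, the last holds). Time passes only in rows, so rows that do not move let the fingers close. It gives the time, the measured TCP pose, the force, the opening and the grip force at its end, in the units of the state.
- sense(): the state, without advancing time (a new reading comes with each control period).
- read_camera(name): name is "side" or "top" or "wrist"; returns (picture, depth): 480x640x3 uint8, red, green, blue; 480x640 float32, m along the optical axis (not along the pixel's ray), 0 where there is no reading.
- camera_params(name): a dict with "fx", "fy", "cx", "cy" (pixels), "R" (3x3) and "t" (3): a world point X has camera coordinates R X + t. Camera axes: x right, y down, z forward; pixel columns grow to the right and rows downward; lengths in m; the calibration is good to about 2 mm. A picture is of the moment at which its call begins: read the wrist's pose just before it. camera_params takes no time and is no camera call; for the wrist camera it gives the pose at the moment of the call.
- job_done(): hands the job in; it is judged then, once.
The state is a dict: "time_s": time; "q": joint angles; "qd": joint speeds; "joint_efforts": joint torques, N m; "ee_pos": TCP position; "orientation": TCP orientation; "wrist_force": force on the tool from outside, world axes, zero at the start; "moment": the same for the moment, N m; "gripper_width": finger opening in m; "gripper_force": force on a finger pad.
Only numpy, scipy, OpenCV 4.12 (cv2) and the standard library are available. Lean on these libraries where they do the work, as an engineer would, in place of code of your own. Each camera call takes 0.05 s, during which the arm holds its last target. There are 200 camera calls.

TASK

Start the test of the board in the fixture, using only lightly pressing fingertips: push the fixture's clear lid down until it lies flush, then tip the black rocker on the grey control box to its on side (the raised end with the white bar), then tap the white reset key, and last the green start key, letting each key spring back. Leave the red stop key alone. Do not pick up or shove the control box, which stands loose on the mat, and leave the tools and parts round it where they lie.

Things in the scene. Friction and masses are not known exactly. Their poses are not given: they have to be found in the camera images.
- fixture: clamshell test fixture, a dark open tub 190x180 mm (x, y) and 92 mm high with a green board inside, heavy and fixed; origin at the centre of its underside, on a 2 mm mat. Its x axis points from the front (the side towards the robot) to the lid's hinge at the back, y to its left, z up
- lid (a joint): hinge of the clear lid in an aluminium frame, 180 mm wide and 8 mm thick: 0 = shut, flush on the tub (its top face then level, 100 mm above the fixture's underside); starts open at 0.5 to 0.85 rad, front edge up. The friction hinge holds it wherever it is left, so push it all the way: 1 to 4 N down on its top face does it, over 30 N is too hard
- lid_front (a point): point on the middle of the lid's top face, 170 mm from the hinge axis, 16 mm in from the front edge (a 9 mm finger lip sticks out beyond that edge); moves with the lid. Its z axis is the outward normal of the top face, its x axis runs along the lid from the front edge to the hinge
- lid_hinge (a point): middle of the lid's hinge axis, 92 mm behind the fixture's centre and 96 mm above its underside; the axis runs along the fixture's y
- control_box: loose grey control box, 128x166 mm (x, y), 0.95 kg, its dark face plate 51 mm above its underside; origin at the centre of its underside, on a 2 mm mat. x points from the front row (white, green and red key from left to right, 50 mm apart, 27 mm in front of the centre) to the back row (rocker left, two small lamps 60 mm high right), y left, z up. Over 30 N on it is too hard
- rocker (a joint): black rocker switch, 36x23 mm, in a bezel 53 mm high, its pivot along the box's y, 26 mm behind and 40 mm left of the box's centre, 55 mm high: 0 = off (near wing level, far wing raised 7 mm at its end), 0.40 = on (far wing pressed down until it is level, 55 mm above the box's underside). It stays where it is left; about 2 N on the far wing turns it
- rocker_on (a point): point on the raised far wing of the rocker, the one with the white bar, 12 mm from the pivot: press straight down here. Off it is about 60 mm, on 55 mm above the box's underside; moves with the rocker
- key_reset (a joint): travel of the white reset key: 0 = out, 0.006 m = fully down; it clicks at 0.0035 m. A spring pushes it back: 2.1 N to start, 4.2 N at the click, 5.7 N fully down
- key_reset_top (a point): centre of the top of the white reset key's cap, 23 mm across in a 31 mm steel ring, 62 mm above the box's underside when out (7 mm above its ring); moves with the key
- key_start (a joint): travel of the green start key, in the middle of the row; same travel, click and spring as the white key
- key_start_top (a point): centre of the top of the green start key's cap; same size and height as the white key
- key_stop (a joint): travel of the red stop key, at the right end of the row, same kind of key; must stay out (under 0.002 m)
- board_b: small green spare circuit board on stand-offs, 45x58x26 mm, lying loose; stays where it is
- tweezers: steel tweezers, 118 mm long, lying on the mat; stays where it is
- side_cutter: red-handled side cutter, 130 mm long, lying on the mat; stays where it is
- magnet_dish: round steel dish of screws, 100 mm across, 24 mm high; stays where it is
- solder_reel: reel of solder wire, 62 mm across, 42 mm high; stays where it is
- multimeter: yellow hand multimeter lying on its back, 168x82x47 mm; stays where it is
- parts_box: dark grey parts box, 62x85x32 mm; stays where it is
- flux_bottle: amber flux bottle, 34 mm across, 109 mm high; stays where it is
- precision_driver: small blue precision screwdriver, 125 mm long; stays where it is

How it is judged:
On the way, in this order (a step that is already met when the one before it is completed fails the run):
1. the lid is pushed shut (value of joint lid below 0.04 rad), for 0.1 s.
2. the rocker is tipped to on (value of joint rocker above 0.3 rad), for 0.1 s.
3. the white reset key is tapped (value of joint key_reset above 0.0035 m), for 0.02 s.
4. the green start key is tapped (value of joint key_start above 0.0035 m), for 0.02 s.
At the end, for the whole second after the job is handed in: The lid is shut to within 0.04 rad (flush), the rocker is on (over 0.3 of its 0.4 rad), all three keys are out again (under 1 mm), and the control box stands flat and at rest within 20 mm of where it started (value of joint lid below 0.04 rad and value of joint rocker above 0.3 rad and value of joint each of key_reset, key_start, key_stop below 0.001 m and distance of control_box from where it was at the start of the episode below 0.02 m and angle between control_box's own z axis and vertical below 0.03 rad and linear speed of control_box below 0.01 m/s); the robot touches nothing.
It fails at once if the red stop key is pressed (over 2 mm) (value of joint key_stop above 0.002 m).
It fails at once if out of order: the rocker is on while the lid is open, a key is pressed (over 2 mm) while the rocker is off, or both keys are pressed together ((value of joint rocker above 0.3 rad and value of joint lid above 0.08 rad) or (value of joint rocker below 0.2 rad and value of joint any of key_reset, key_start above 0.002 m) or value of joint each of key_reset, key_start above 0.002 m).
It fails at once if the control box is lifted (10 mm), tipped or shoved (over 20 mm) (height (world z) of control_box above 0.012 m or angle between control_box's own z axis and vertical above 0.1 rad or distance of control_box from where it was at the start of the episode above 0.02 m).
It fails at once if the fixture with its lid, or the control box, is pressed with more than 30 N (contact force between any of the arm, the fingers and fixture above 30 N or contact force between any of the arm, the fingers and control_box above 30 N).
It fails at once if a tool or part lying about is moved more than 30 mm (distance of any of board_b, tweezers, side_cutter, magnet_dish, solder_reel, multimeter, parts_box, flux_bottle, precision_driver from where it was at the start of the episode above 0.03 m).
It also fails if it takes over 61 s, if anything falls off the work surface, if the arm or the gripper's body presses on something with over 40 N, if the wrist force passes 120 N, or if a joint passes its speed limit or range.

## Working session

There is one attempt and no reset: what is moved stays moved. The work goes in short steps, Python scripts to look and compute and a tool call to move; the robot and the scene stay as the last step left them, time stands still between calls to the robot, and variables do not carry over. Pictures are saved under pics/ and viewed, at most 10 in all, crops included, and the job is handed in when it is done.

Besides the shell and the picture viewer there is one more tool, called by a JSON object that holds its "op" and its "data", one argument or row to a line. move_arm: Moves the arm, as the interface text tells. Its arguments: {"type":"object","properties":{"targets":{"type":"string"},"newtons":{"type":"number"}},"required":["targets"]}

```bash
mkdir -p pics; python3 - <<'E'
from rig import *
import cv2,numpy as np
s=sense();print(s['time_s'],s['ee_pos'],s['orientation'],s['gripper_width'],s['wrist_force'])
for n in("top","side"):
    p,d=read_camera(n);cv2.imwrite(f'pics/{n}0.png',p[:,:,::-1]);np.savez(f'{n}0.npz',p=p,d=d,**camera_params(n))
    c=camera_params(n);print(n,c, -c['R'].T@c['t'])
E
```

```text
0.0 [0.23507943 0.52420584 0.2548352 ] [-6.57442839e-01 -3.07131629e+00  2.46380001e-03] 0.0880146394721491 [-0.09727187  0.12726665  0.16012231]
top {'fx': 445.3949850114007, 'fy': 445.3949850114007, 'cx': 308.71725008032644, 'cy': 240.48467461435197, 'R': array([[-0.00447483, -0.99998277,  0.00379993],
       [-0.9724892 ,  0.00346669, -0.23292218],
       [ 0.232905  , -0.00473768, -0.97248795]]), 't': array([-0.00178381,  0.551871  ,  1.30032973])} [0.23382732 0.00246359 1.39310477]
side {'fx': 528.9749046833169, 'fy': 528.9749046833169, 'cx': 323.51742623589644, 'cy': 236.24463252795087, 'R': array([[-0.99058104, -0.13561919,  0.01888496],
       [-0.11049786,  0.71028696, -0.69518534],
       [ 0.08086673, -0.69072416, -0.71858243]]), 't': array([0.50180816, 0.13542188, 1.58160825])} [0.38414598 1.06432146 1.22118257]
```

View pics/top0.png

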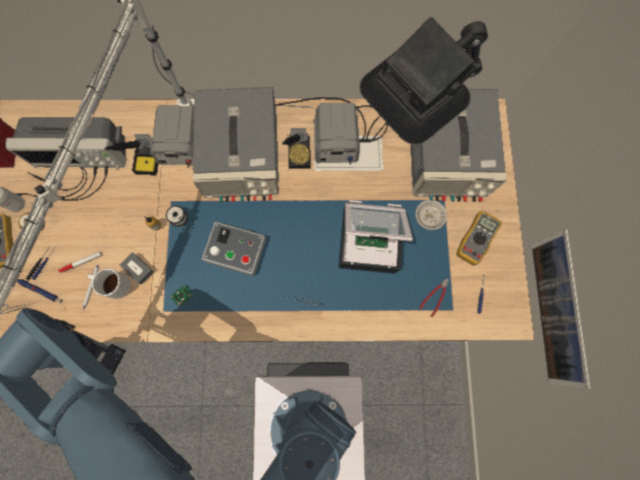

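View pics/side0.png

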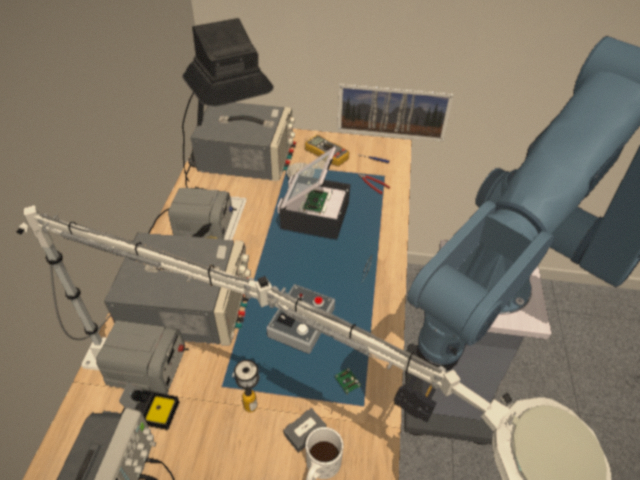

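The top view shows the control box at about (235,248), with the white key at (215,251), green at (230,255), red at (246,260) and the rocker near (224,233). The fixture is at about (372,240) with its lid open towards the back. The side view agrees.

```bash
cat > h.py <<'E'
import numpy as np,cv2
from scipy.spatial.transform import Rotation as Ro
def ray(c,u,v,z):
    R=c['R'];o=-R.T@c['t'];d=R.T@np.array([(u-c['cx'])/c['fx'],(v-c['cy'])/c['fy'],1]);return o+d*(z-o[2])/d[2]
def pts(c,d):
    v,u=np.indices(d.shape);P=np.stack([(u-c['cx'])/c['fx']*d,(v-c['cy'])/c['fy']*d,d],-1)
    return (P-c['t'])@c['R']
def blob(m,box):
    k=np.zeros_like(m);u0,v0,u1,v1=box;k[v0:v1,u0:u1]=m[v0:v1,u0:u1]
    n,l,s,ce=cv2.connectedComponentsWithStats(k.astype(np.uint8));i=1+np.argmax(s[1:,4]);return ce[i],s[i,4]
E
python3 - <<'E'
from h import *
c=dict(np.load('top0.npz'));p=c['p'];d=c['d'];P=pts(c,d)
hsv=cv2.cvtColor(p,cv2.COLOR_RGB2HSV);H,S,V=[hsv[...,i].astype(int) for i in range(3)]
bx=(200,222,270,276)
for n,m in(('red',(S>150)&((H<8)|(H>172))),('green',(S>120)&(H>45)&(H<90)),('white',(V>200)&(S<40))):
    ce,a=blob(m,bx);print(n,ce,a,ray(c,*ce,.064))
# tub/lid depth points
for nm,(u0,v0,u1,v1) in(('fix',(335,198,420,275)),('box',bx)):
    Q=P[v0:v1,u0:u1].reshape(-1,3);print(nm,np.histogram(Q[:,2],np.arange(-.01,.24,.01)))
a=cv2.resize(p[215:280,195:275],None,fx=5,fy=5,interpolation=2);b=cv2.resize(p[190:280,330:425],None,fx=4,fy=4,interpolation=2)
h=max(a.shape[0],b.shape[0]);a=cv2.copyMakeBorder(a,0,h-a.shape[0],0,0,0);b=cv2.copyMakeBorder(b,0,h-b.shape[0],0,0,0)
cv2.imwrite('pics/c1.png',np.hstack([a,b])[:,:,::-1])
E
```

```text
red [245.06896552 258.62068966] 29 [0.49618881 0.18955538 0.064     ]
green [229.44444444 254.2962963 ] 27 [0.50977163 0.23747299 0.064     ]
white [213.64102564 249.8974359 ] 39 [0.52364797 0.28615486 0.064     ]
fix (array([ 405, 1757,   76,   80,   53,   43,   54,  967,  419,  183,  394,
        109,  136,  133,  125,  137,  139,  140,  143,  155,  160,  152,
        160,  176]), array([-0.01,  0.  ,  0.01,  0.02,  0.03,  0.04,  0.05,  0.06,  0.07,
        0.08,  0.09,  0.1 ,  0.11,  0.12,  0.13,  0.14,  0.15,  0.16,
        0.17,  0.18,  0.19,  0.2 ,  0.21,  0.22,  0.23]))
box (array([ 291, 1170,   36,   44,   43,  303, 1659,  221,    0,    0,    0,
          0,    0,    0,    0,    0,    0,    0,    0,    0,    0,    0,
          0,    0]), array([-0.01,  0.  ,  0.01,  0.02,  0.03,  0.04,  0.05,  0.06,  0.07,
        0.08,  0.09,  0.1 ,  0.11,  0.12,  0.13,  0.14,  0.15,  0.16,
        0.17,  0.18,  0.19,  0.2 ,  0.21,  0.22,  0.23]))
```

View pics/c1.png

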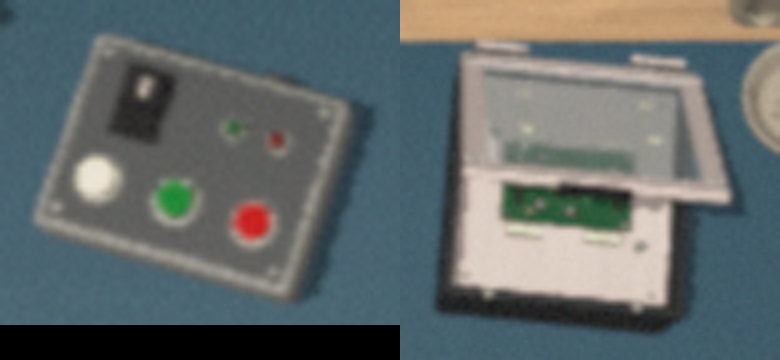

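The crop shows the white, green and red keys in the front row and the rocker's white bar at crop (148,85), which is top pixel (224.6,232). On the right, the lid's front edge runs from crop (462,172) to (728,195), i.e. pixels (345,233) to (412,239).

```bash
python3 - <<'E'
from h import *
c=dict(np.load('top0.npz'));p=c['p'];d=c['d'];P=pts(c,d)
print('bar',ray(c,224.6,232,.062))
Q=P[195:245,335:420].reshape(-1,3);Q=Q[(Q[:,2]>.115)&(Q[:,2]<.3)]
for k in range(3):
    m=Q.mean(0);n=np.linalg.svd(Q-m,full_matrices=False)[2][2];n*=np.sign(n[2]);r=(Q-m)@n;print(len(Q),n,r.std());Q=Q[abs(r)<2*r.std()]
ang=np.arctan2(np.hypot(n[0],n[1]),n[2]);print('angle',ang)
ex=-np.array([-n[0],-n[1],0]);  # horizontal
hx=np.array([n[0],n[1],0])/np.hypot(n[0],n[1]) # normal tips backward(toward hinge)?
ly=np.cross([0,0,1],hx);along=np.cross(ly,n) 
print('hx',hx,'yaw',np.degrees(np.arctan2(hx[1],hx[0])),'along',along)
b=(Q-m)@ly;a=(Q-m)@along;print('width',np.percentile(b,[0.5,99.5]),'len',np.percentile(a,[.5,99.5]))
bm=np.percentile(b,[.5,99.5]).mean()
# hinge: top face 4mm above axis; find a where top face is at axis height+4cos
t=(.098+.004*n[2]-m[2]-bm*ly[2])/along[2]
H=m+bm*ly+t*along-.004*n;print('hinge',H)
L=H+.004*n-.170*along*np.sign(along@hx);print('lid_front',L,'Qmaxz',Q[:,2].max())
F=H+[0,0,.002]-.0*n
print('shut lid_front',H-[0,0,0]-.170*hx+[0,0,.004])
# cross-check tub front edge corners
for u,v in((439.,308.),(668.,328.)): print('tubcorner',ray(c,330+(u-400)/4,190+v/4,.002))
# flat rim
D=P[198:275,335:420].reshape(-1,3);D=D[(D[:,2]>.085)&(D[:,2]<.1)];print('rim',D.min(0),D.max(0))
# lamp arm height
for u,v in((100,70),(60,160),(20,250)):print('lamp',P[v-4:v+5,u-6:u+7].reshape(-1,3)[:,2].max())
E
```

```text
bar [0.58045868 0.25535551 0.062     ]
1919 [ 0.70602524 -0.07353987  0.70435804] 0.0015720654934472118
1832 [ 0.70812968 -0.07413257  0.70217998] 0.001268360027214858
1731 [ 0.70888171 -0.07382335  0.70145338] 0.0011049205074183872
angle 0.7933616613160184
hx [ 0.99462108 -0.10358041  0.        ] yaw -5.945384239261401 along [ 0.69768032 -0.07265683 -0.71271534]
width [-0.08856701  0.0896332 ] len [-0.0835302   0.09031014]
hinge [ 0.65245313 -0.20314337  0.098     ]
lid_front [ 0.536683   -0.191087    0.22196742] Qmaxz 0.24235667108999306
shut lid_front [ 0.48336754 -0.1855347   0.102     ]
tubcorner [ 0.48027996 -0.1022192   0.002     ]
tubcorner [ 0.46357198 -0.28287755  0.002     ]
rim [ 0.45720968 -0.28305799  0.08506549] [ 0.67187306 -0.09623782  0.09988974]
lamp 0.5341790314246058
lamp 0.541307610492957
lamp 1.3931047746661938
```

{"op": "move_arm", "data": {
  "targets": "0 0 -6 0 0 -22 0;0 0 -6 0 0 -22 0;0 0 -6 0 0 -22 0;0 0 0 -24 -42 0 0;0 0 0 -24 -42 0 0;0 0 0 -24 -42 0 0;0 0 0 -24 -42 0 0;0 0 0 -24 -42 0 0;0 0 0 -24 -42 0 0;0 0 0 -24 -42 0 0;0 0 0 -24 -42 0 0;0 0 0 -24 -42 0 0"
}}

```text
time_s: 1.3
ee_pos: [0.4097, 0.1237, 0.3216]
orientation: [0.169, 3.137, 0.0]
wrist_force: [0.3, 0.4, -0.1]
gripper_width: 0.0005
gripper_force: 0.0
```

{"op": "move_arm", "data": {
  "targets": "0 0 0 -24 -42 0 0;0 0 0 -24 -42 0 0;0 0 0 -24 -42 0 0;0 0 0 -24 -42 0 0;0 0 0 -24 -42 0 0;0 0 0 -24 -42 0 0;0 0 0 0 0 0 0;0 0 0 0 0 0 0"
}}

```text
time_s: 2.1
ee_pos: [0.5253, -0.1411, 0.3207]
orientation: [-0.172, -3.135, -0.002]
wrist_force: [-0.7, 1.0, -0.5]
gripper_width: 0.0005
gripper_force: 0.0
```

{"op": "move_arm", "data": {
  "targets": "0 0 0 -30 -24 0 0;0 0 0 0 -24 20 0;0 0 0 0 0 30 0;0 0 0 0 0 20 0;0 0 0 0 0 10 0;0 0 0 0 0 10 0;0 0 0 4 0 10 0;0 0 0 4 0 10 0"
}}

```text
time_s: 2.9
ee_pos: [0.5427, -0.1902, 0.2122]
orientation: [0.168, 3.135, -0.001]
wrist_force: [-0.2, 0.2, 0.9]
gripper_width: 0.0005
gripper_force: 0.5
```

{"op": "move_arm", "data": {
  "targets": "0 0 0 4 0 10 0;0 0 0 4 0 10 0;0 0 0 4 0 10 0;0 0 0 4 0 10 0;0 0 0 4 0 10 0;0 0 0 4 0 10 0;0 0 0 4 0 10 0"
}}

```text
time_s: 3.6
ee_pos: [0.5143, -0.1875, 0.1409]
orientation: [0.169, 3.137, -0.0]
wrist_force: [-0.2, -0.4, 0.7]
gripper_width: 0.0004
gripper_force: 0.4
```

{"op": "move_arm", "data": {
  "targets": "0 0 0 3 0 8 0;0 0 0 3 0 6 0;0 0 0 0 0 3 0;0 0 0 0 0 2 0;0 0 0 0 0 1 0"
}}

```text
time_s: 4.1
ee_pos: [0.5086, -0.1869, 0.1217]
orientation: [0.169, 3.137, -0.0]
wrist_force: [-0.4, 0.2, 0.9]
gripper_width: 0.0006
gripper_force: 0.3
```

{"op": "move_arm", "data": {
  "targets": "0 0 0 0 0 1 0;0 0 0 0 0 1 0;0 0 0 0 0 1 0;0 0 0 0 0 0 0"
}}

```text
time_s: 4.5
ee_pos: [0.5087, -0.1869, 0.1187]
orientation: [0.169, 3.137, -0.0]
wrist_force: [-0.2, -0.3, -0.6]
gripper_width: 0.0005
gripper_force: 0.0
```

```bash
python3 - <<'E'
from rig import *
from h import *
p,d=read_camera('side');c=camera_params('side');s=sense();print(s['ee_pos'],s['wrist_force'])
cv2.imwrite('pics/s2.png',cv2.resize(p[130:330,230:430],None,fx=3,fy=3)[:,:,::-1])
E
```

```text
[ 0.50861543 -0.18683815  0.11871944] [-0.06402681  0.73703937 -0.20192545]
```

View pics/s2.png

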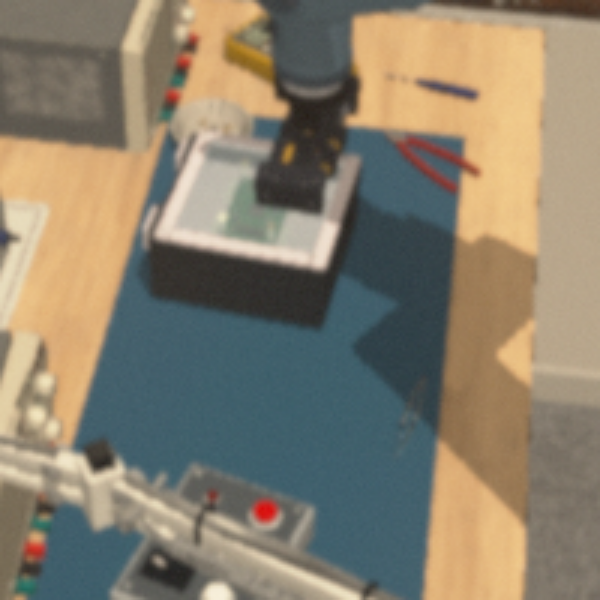

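The lid looks shut under the fingertips: frame flat on the tub, front edge at crop (245,250). I'll press on until the contact force shows.

{"op": "move_arm", "data": {
  "targets": "0 0 0 0 0 1 0;0 0 0 0 0 1 0;0 0 0 0 0 0 0"
}}

```text
time_s: 4.85
ee_pos: [0.5087, -0.1869, 0.1183]
orientation: [0.169, 3.137, -0.0]
wrist_force: [-5.2, 2.7, 13.8]
gripper_width: 0.0005
gripper_force: 6.5
```

{"op": "move_arm", "data": {
  "targets": "0 0 0 0 0 -30 0;0 0 4.9 0 0 -45 0;0 0 4.8 0 0 -45 0;0 0 0 5 45 0 0;0 0 0 5 45 0 0;0 0 0 5 45 0 0;0 0 0 5 45 0 0;0 0 0 5 45 0 0;0 0 0 5 45 0 0;0 0 0 5 45 0 0;0 0 0 5 45 0 0"
}}

```text
time_s: 5.95
ee_pos: [0.5685, 0.1723, 0.2368]
orientation: [0.433, 3.111, 0.0]
wrist_force: [0.7, -0.9, 0.5]
gripper_width: -0.0002
gripper_force: 0.0
```

{"op": "move_arm", "data": {
  "targets": "0 0 0 5 45 0 0;0 0 0 6 42 0 0;0 0 0 0 0 0 0;0 0 0 0 0 0 0"
}}

```text
time_s: 6.35
ee_pos: [0.5813, 0.2577, 0.2361]
orientation: [-0.43, -3.111, 0.001]
wrist_force: [0.5, -0.4, 0.3]
gripper_width: 0.0004
gripper_force: 0.0
```

```bash
python3 - <<'E'
from rig import *
from h import *
s=sense();c=camera_params('wrist');p,d=read_camera('wrist');print(s['ee_pos'],s['orientation'],s['time_s']);np.savez('w1.npz',p=p,d=d,**c)
cv2.imwrite('pics/w1.png',p[:,:,::-1])
E
```

```text
[0.58127599 0.25773995 0.23614708] [-4.30084217e-01 -3.11131527e+00  1.12073655e-03] 6.35
```

View pics/w1.png

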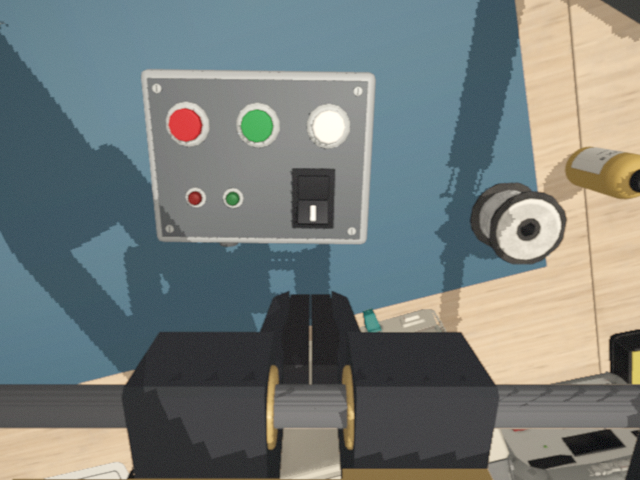

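The wrist view shows red (186,125), green (257,126), white (328,127) and the rocker at (313,198) with its white bar at (313,213).

```bash
python3 - <<'E'
from h import *
c=dict(np.load('w1.npz'));p=c['p']
hsv=cv2.cvtColor(p,cv2.COLOR_RGB2HSV);H,S,V=[hsv[...,i].astype(int) for i in range(3)]
r={}
for n,m,b in(('red',(S>150)&((H<8)|(H>172)),(150,90,222,160)),('green',(S>120)&(H>45)&(H<90),(222,90,292,160)),('white',(V>200)&(S<40),(300,100,358,155)),('bar',(V>170)&(S<60),(300,200,328,226)),('rockerbez',V<75,(280,160,345,235))):
    ce,a=blob(m,b);z=.062 if n=='bar' else .055 if n=='rockerbez' else .064
    r[n]=ray(c,*ce,z);print(n,ce,a,r[n])
y=r['white']-r['red'];print(np.linalg.norm(y));y/=np.linalg.norm(y);x=np.array([y[1],-y[0],0])
C=(r['red']+r['green']+r['white'])/3+.027*x;print('yaw',np.degrees(np.arctan2(x[1],x[0])),'C',C,'rocker_on',C+.038*x+.040*y, 'pivot',C+.026*x+.04*y)
E
```

```text
red [184.93184634 124.43494424] 807 [0.49639535 0.19187157 0.064     ]
green [256.54606142 125.48464619] 749 [0.5104996  0.23931587 0.064     ]
white [328.97204473 124.21405751] 1252 [0.52326614 0.28774252 0.064     ]
bar [312.54347826 212.66304348] 92 [0.58140597 0.25968601 0.062     ]
rockerbez [312.0699058  194.50520575] 2017 [0.56957751 0.26265842 0.055     ]
0.09956544639750592
yaw -15.657162629919307 C [0.53605183 0.23235655 0.064     ] rocker_on [0.58343702 0.26061684 0.064     ] pivot [0.57188229 0.2638554  0.064     ]
```

{"op": "move_arm", "data": {
  "targets": "0 0 0 -1 3 40 0;0 0 0 0 0 45 0;0 0 0 0 0 40 0;0 0 0 0 0 18 0;0 0 0 0 0 3 0;0 0 0 0 0 3 0;0 0 0 0 0 3 0;0 0 0 0 0 3 0;0 0 0 0 0 3 0;0 0 0 0 0 1 0;0 0 0 0 0 1 0;0 0 0 0 0 0 0"
}}

```text
time_s: 7.6
ee_pos: [0.5837, 0.2598, 0.077]
orientation: [0.433, 3.111, 0.0]
wrist_force: [0.5, -0.1, 1.2]
gripper_width: 0.0004
gripper_force: 0.6
```

{"op": "move_arm", "data": {
  "targets": "0 0 0 0 0 1 0;0 0 0 0 0 1 0;0 0 0 0 0 1 0;0 0 0 0 0 0.5 0;0 0 0 0 0 0 0"
}}

```text
time_s: 8.1
ee_pos: [0.5836, 0.2598, 0.0743]
orientation: [0.433, 3.111, -0.0]
wrist_force: [-3.2, -1.2, 9.6]
gripper_width: 0.0006
gripper_force: 4.7
```

{"op": "move_arm", "data": {
  "targets": "0 0 0 0 0 -40 0;0 0 0 0 0 -45 0;0 0 0 0 0 -45 0;0 0 0 0 0 -30 0;0 0 0 0 0 0 0;0 0 0 0 0 0 0"
}}

```text
time_s: 8.7
ee_pos: [0.5833, 0.2597, 0.2333]
orientation: [0.433, 3.111, 0.0]
wrist_force: [0.1, -0.1, -0.5]
gripper_width: 0.0007
gripper_force: 0.0
```

```bash
python3 - <<'E'
from rig import *
from h import *
s=sense();p,d=read_camera('wrist');print(s['ee_pos'])
cv2.imwrite('pics/w2.png',cv2.resize(p[60:260,130:390],None,fx=2,fy=2)[:,:,::-1])
E
```

```text
[0.58329136 0.2597309  0.23332059]
```

View pics/w2.png

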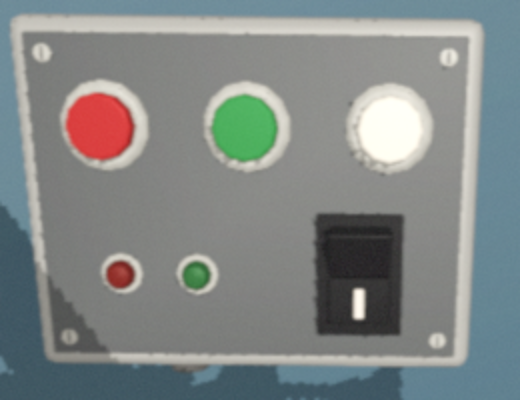

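The rocker is now on: the wing with the bar lies level and the near wing at crop (358,235) is raised. The box has not moved.

{"op": "move_arm", "data": {
  "targets": "0 0 0 33 5 0 0;0 0 0 33 5 0 0;0 0 0 0 0 45 0;0 0 0 0 0 45 0;0 0 0 0 0 40 0;0 0 0 0 0 18 0;0 0 0 0 0 3 0;0 0 0 0 0 2 0;0 0 0 0 0 2 0;0 0 0 0 0 1 0;0 0 0 0 0 0 0"
}}

```text
time_s: 9.85
ee_pos: [0.5233, 0.2875, 0.0782]
orientation: [0.433, 3.11, 0.001]
wrist_force: [-1.5, -0.6, 3.9]
gripper_width: 0.0002
gripper_force: 1.9
```

{"op": "move_arm", "data": {
  "targets": "0 0 0 0 0 1 0;0 0 0 0 0 1 0;0 0 0 0 0 0.5 0;0 0 0 0 0 0 0"
}}

```text
time_s: 10.25
ee_pos: [0.5233, 0.2875, 0.0754]
orientation: [0.433, 3.11, 0.001]
wrist_force: [-2.6, -0.6, 7.6]
gripper_width: 0.0008
gripper_force: 3.1
```

{"op": "move_arm", "data": {
  "targets": "0 0 0 0 0 -20 0;0 0 0 0 0 -20 0;0 0 0 -1 -25 0 0;0 0 0 0 -25 0 0;0 0 0 0 0 0 0;0 0 0 0 0 20 0;0 0 0 0 0 10 0;0 0 0 0 0 4 0;0 0 0 0 0 2 0;0 0 0 0 0 2 0;0 0 0 0 0 2 0;0 0 0 0 0 0 0"
}}

```text
time_s: 11.45
ee_pos: [0.51, 0.2393, 0.0754]
orientation: [-0.433, -3.111, -0.0]
wrist_force: [-3.6, -0.4, 4.6]
gripper_width: 0.0004
gripper_force: 2.8
```

{"op": "move_arm", "data": {
  "targets": "0 0 0 0 0 0.6 0;0 0 0 0 0 0.4 0;0 0 0 0 0 0 0"
}}

```text
time_s: 11.75
ee_pos: [0.5101, 0.2393, 0.0753]
orientation: [0.433, 3.111, 0.0]
wrist_force: [-7.2, -1.5, 14.2]
gripper_width: 0.0005
gripper_force: 6.8
```

{"op": "move_arm", "data": {
  "targets": "0 0 0 0 0 -20 0;0 0 0 0 0 -40 0;0 0 0 0 0 -45 0;0 0 0 0 0 -45 0;0 0 0 -40 10 0 0;0 0 0 -33 10 0 0;0 0 0 0 0 0 0;0 0 0 0 0 0 0"
}}

```text
time_s: 12.55
ee_pos: [0.5857, 0.2382, 0.2231]
orientation: [-0.434, -3.111, 0.0]
wrist_force: [-0.1, 0.7, 0.1]
gripper_width: 0.0005
gripper_force: 0.0
```

```bash
python3 - <<'E'
from rig import *
from h import *
s=sense();p,d=read_camera('wrist');q,_=read_camera('top');print(s['ee_pos'],s['time_s'])
a=cv2.resize(p[60:260,130:390],(400,308));b=cv2.resize(q[190:280,330:425],(325,308))
cv2.imwrite('pics/w3.png',np.hstack([a,b])[:,:,::-1])
E
```

```text
[0.58571609 0.23817442 0.22308854] 12.55
```

View pics/w3.png

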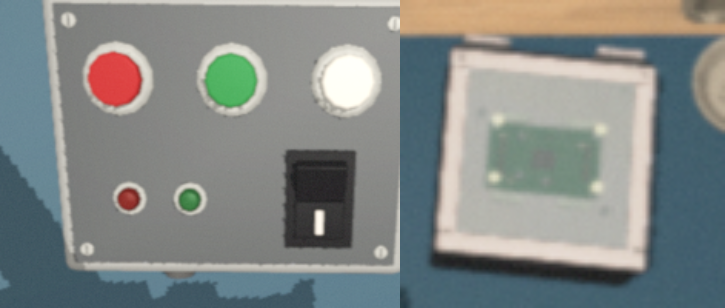

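The final view shows the lid flush, the rocker on and all three keys out. The green key bottomed out at 14 N.

```bash
python3 -c "from rig import *;print(job_done())"
```

```text
the job is handed in; nothing more can be done
None
```

The job is handed in: I shut the lid, tipped the rocker on, then tapped white and green; in the last pictures the lid is flush, the rocker on and all three keys out, but no verdict came back.

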